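# Uncover a turbo pump and shine the torch into its inlet

### The arm

A 6-joint arm with a two-finger parallel gripper is mounted at the origin on the work surface. World frame = base frame: x ahead of the robot, y to its left, z up, the work surface at z = 0. Lengths are in m, angles in rad, forces in N, time in s.
With the tool pointing down it reaches from about 0.35 to 0.975 m from the base axis. Payload 4.9 kg.
Tool frame: the origin (TCP) lies between the finger pads; the fingertips stand 22 mm ahead of it and the grasp point (between the pads) lies 3 mm ahead of it; z points along the fingers, y is the line along which they close (so a half turn about z gives the same grasp; the last joint's range is limited). The gripper opens to 85 mm and grips with 20 to 120 N. Pads are 22 mm wide; open, the fingers measure 114 mm over their backs; the gripper's body (76 mm by 85 mm) begins 54 mm behind the grasp point. The pads swing forward as they close: fully open they stand 13 mm farther back than shut.
Start: joints at [1.034, 0.053, 1.613, -0, 1.476, -0.119], TCP at [0.254, 0.571, 0.253] pointing down, gripper open.
Joint ranges: [-3.01, 3.01], [-1.01, 2.22], [0.06, 2.58], [-1.02, 4.17], [0.09, 2.62], [-3.14, 3.14]. Speed limits (rad/s): [2.57, 2.57, 3.14, 3.14, 3.14, 3.14].

### API

Orientations are given as a unit quaternion [w, x, y, z].
In Python, from plant import state, grab_frame, get_calibration, job_done, recognise, regions_of gives the robot as it stands.
- The arm moves only by the tool apply_moves, never from a script. Its argument "targets" is a list of rows, each an object with "translation": the shift along the tool's x, y, z normalised to -1 to 1, where 1 is 100 mm, a list of three; "twist": the turn about the tool's z normalised to -1 to 1, where 1 is 0.1 rad; "hand": the opening, from 0 (shut) to 1 (fully open). A call has 1 to 8 rows; each row shifts and turns the commanded pose from where the row before left it, along the tool's axes as they then stand; what a row does not reach is not made up. A row lasts 1/10 s, in which the tool goes at most 50 mm and 8.59 degrees, less where a joint would pass 70% of its speed; a pose out of reach is approached as far as the arm can. A call with a number of a shift or a turn outside -1 to 1 is refused whole. A call with a gripper value outside its range is refused whole. The fingers move at their own pace and stop on an object; the grip force is fixed at half the most. Time passes only in rows, so rows that do not move let the fingers close. It gives the time, the measured TCP pose, the force, the opening and the grip force at its end, in the units of the state.
- state(): the state, without advancing time (a new reading comes with each control period).
- grab_frame(name): name is "side" or "top" or "wrist"; returns the picture (480x640x3 uint8, red, green, blue); there is no depth.
- get_calibration(name): a dict with "camera_matrix" (3x3 intrinsics, pixels), "pose" (4x4, takes a point from camera to world coordinates). Camera axes: x right, y up, looking along -z (the intrinsics and any distortion apply to the point x, -y, -z); pixel columns grow to the right and rows downward; lengths in m; the calibration is good to about 2 mm. A picture is of the moment at which its call begins: read the wrist's pose just before it. get_calibration takes no time and is no camera call; for the wrist camera it gives the pose at the moment of the call.
- job_done(): hands the job in; it is judged then, once.
Trained networks look in the newest picture that a camera, given by its name, has taken for a name from the list of things; names that differ only in an ending like _2 or _b are one class to them, and where a whole thing is asked for, a point or a joint stands for the part that bears it (a point fixed in the world has none). Each returns a list of dicts, best first, with "score" (0 to 1); they miss things now and then, are a little off and sometimes report something else, mostly with a low value. They report only what shows in the picture. A call takes as long as a camera call. They do not tell look-alikes from the thing itself.
- recognise(camera, query): "point" ([x, y, z] in m, in world coordinates, good to about 4 mm: the middle of the surface that is visible of it).
- regions_of(camera, query): "pixels" (480x640 bool, what is visible of it).
The state is a dict: "time": time; "joint_pos": joint angles; "joint_vel": joint speeds; "joint_efforts": joint torques, N m; "tool_pos": TCP position; "tool_rot": TCP orientation; "contact_force": force on the tool from outside, world axes, zero at the start; "ft_torque": the same for the moment, N m; "gripper_width": opening from 0.0 (shut) to 1.0 (fully open); "grasp_force": force on a finger pad.
Only numpy, scipy, OpenCV 4.12 (cv2) and the standard library are available. Lean on these libraries where they do the work, as an engineer would, in place of code of your own. Each camera call takes 0.05 s, during which the arm holds its last target. There are 200 camera calls.

### The job

Open the pump for inspection: lift the yellow dust cover off the pump's inlet by its handle and hang it by that handle over both prongs of the twin hook, never laying it on the bench. Then draw the orange torch up out of its dock and hold it in the air, slanting at about 45 degrees, its lens some 8 cm from the middle of the open inlet and aimed at it, without letting the torch touch the pump. Finish while still gripping the torch steadily in that position, and leave the bottle, the ring and the screwdriver where they are.

Things in the scene. Friction and masses are not known exactly. Their poses are not given: they have to be found in the camera images.
- pump: Turbo pump fixed upright on the bench: ribbed aluminium body 132 mm across, steel inlet flange on top, outside diameter 130, bore 102, rim 160 mm above the bench, rotor blades 30 mm down the bore. Origin at the centre of its foot, z up. A white drive unit (100 wide, 96 high) reaches 121 mm out on its +x side, a foreline port (40 across, 55 up) 107 mm out on its +y side.
- inlet (a point): Centre of the open inlet, level with the flange rim, 160 mm above the pump's foot; z up.
- cover: Yellow aluminium dust cover, 250 g, lying loose on the inlet flange: disc 134 mm across, 6 thick, with a boss 90 across and 6 deep below that sits in the bore. Origin: centre of the disc's underside; z up. On top a steel bow handle: 10 mm round bar along the cover's y, centre line 61 mm above the origin, on 10 mm legs at y = -52 and +52; gap under the bar 50 mm high, 94 long.
- cover_bar (a point): Middle of the cover's handle bar, on its centre line; y runs along the bar, z away from the disc.
- hook_stand: Fixed post of 40 x 40 mm profile, 260 high, on a dark base plate; origin at the post's foot, z up. Two level steel prongs 8 mm thick run along -x at y = -32 and +32, centre line 235 mm up, from a blue plate on the post (x = -26) to x = -150, then turn up by x = -155, tops of the tips at 253. The cover's bar goes across both prongs, along y, its disc level below them.
- hook_seat (a point): Point midway between the prongs, 105 mm along -x from the post's axis, 244 mm up: where the middle of the handle bar lies when the cover hangs; axes as the stand's (prongs point along -x, the bar goes along y).
- dock: Fixed torch dock: blue base 86 x 86 x 12 mm with an upright black rubber tube, outside diameter 47, bore 37, its mouth 62 mm above the bench and its floor 12 mm. Origin at the centre of the base's underside, z up.
- dock_mouth (a point): Centre of the mouth of the dock's tube, 62 mm above the bench.
- torch: Orange barrel torch, 155 mm long, about 140 g, standing lens down in the dock: dark head 32 mm across, 36 long at the lens, then a barrel 26 mm across from 44 to 151 mm, black rings near the tail. Origin at the centre of the lens face, z from lens to tail (light goes along -z). 105 mm of it stand clear above the tube.
- torch_lens (a point): Centre of the torch's lens face (the torch's origin and axes); the light shines along its -z.
- solvent: Amber glass bottle with blue cap, 64 mm across, 150 high, standing; origin at its foot. Leave alone.
- centring_ring: Flat aluminium ring, 122 mm across, bore 100, 10 high, lying on the bench; origin at the centre of its underside. Leave alone.
- screwdriver: Screwdriver with yellow handle, 200 mm long, 26 thick, lying on the bench beyond the pump; origin mid-length underneath, x from handle to tip. Leave alone.
Things that resemble listed ones, but are neither listed nor needed, are in the scene too. Several things look just like the dock: the one meant starts nearest to the robot's base. Of the things that look like the cover, the larger one is meant.

How it is judged:
By the outcome, as a careful person would: the job done as asked, in the order asked, and still so for the second after the job is handed in, while the arm keeps its last pose, push and grip.
It also fails if it takes over 61 s, if anything falls off the work surface, if the arm or the gripper's body presses on something with over 40 N, if the wrist force passes 120 N, or if a joint passes its speed limit or range.

## Working session

There is one attempt and no reset: what is moved stays moved. The work goes in short steps, Python scripts to look and compute and a tool call to move; the robot and the scene stay as the last step left them, time stands still between calls to the robot, and variables do not carry over. Pictures are saved under pics/ and viewed, at most 10 in all, crops included, and the job is handed in when it is done.

Besides the shell and the picture viewer there is one more tool, called after ">>>" as name([rows], argument=value, ...), one row to a line, values as JSON. apply_moves: Moves the arm, as the interface text tells. Its arguments: {"type":"object","properties":{"targets":{"type":"array"}},"required":["targets"]}

```bash
mkdir -p pics; ls
cat > h.py <<'E'
import numpy as np, cv2
from scipy.spatial.transform import Rotation as R
from plant import *
def save(cam,fn):
    f=grab_frame(cam); cv2.imwrite('pics/'+fn,f[:,:,::-1]); return f
def proj(cam,P,cal=None):
    c=cal or get_calibration(cam); T=np.array(c['pose']);K=np.array(c['camera_matrix'])
    p=(np.atleast_2d(P)-T[:3,3])@T[:3,:3]; p=p*[1,-1,-1]; q=p@K.T; return q[:,:2]/q[:,2:]
def unproj(cam,uv,z,cal=None):
    c=cal or get_calibration(cam); T=np.array(c['pose']);K=np.array(c['camera_matrix'])
    uv=np.atleast_2d(uv); d=np.c_[uv,np.ones(len(uv))]@np.linalg.inv(K).T*[1,-1,-1]@T[:3,:3].T
    return T[:3,3]+d*((z-T[2,3])/d[:,2:])
def rot(s=None):
    q=(s or state())['tool_rot']; return R.from_quat([q[1],q[2],q[3],q[0]])
E
python3 - <<'E'
from h import *
np.set_printoptions(precision=3,suppress=True)
s=state();print(s)
for c in('top','side'):
    f=save(c,c+'0.png');k=get_calibration(c);print(c,{a:np.array(b).round(3).tolist() if not isinstance(b,str) else b for a,b in k.items()})
    for q in('pump','cover','cover_bar','hook_stand','dock','torch','solvent','centring_ring','screwdriver'):
        print(c,q,[(np.round(r['point'],3).tolist(),round(r['score'],2),proj(c,r['point'])[0].round().tolist()) for r in recognise(c,q)])
E
```

```text
pics
{'time': 0.0, 'joint_pos': array([ 1.034,  0.053,  1.614, -0.   ,  1.476, -0.119]), 'joint_vel': array([ 0.001,  0.001, -0.   , -0.   , -0.   , -0.   ]), 'joint_efforts': array([  0.   , -39.371, -37.016,  -0.   ,   0.007,   0.   ]), 'tool_pos': array([0.253, 0.571, 0.252]), 'tool_rot': array([-0.   ,  0.207,  0.978, -0.001]), 'contact_force': array([0.105, 0.243, 0.731]), 'ft_torque': array([ 0.002, -0.055,  0.009]), 'grasp_force': 0.0, 'gripper_width': 0.9979116835772139}
top {'camera_matrix': [[625.123, 0.0, 323.982], [0.0, 625.123, 252.038], [0.0, 0.0, 1.0]], 'pose': [[0.005, 0.991, -0.13, 0.4], [-1.0, 0.006, 0.003, 0.032], [0.004, 0.13, 0.992, 1.455], [0.0, 0.0, 0.0, 1.0]]}
top pump [([0.654, -0.021, 0.095], 0.83, [346.0, 218.0])]
top cover [([0.569, -0.011, 0.162], 0.85, [342.0, 252.0]), ([0.417, 0.124, 0.009], 0.8, [281.0, 326.0]), ([0.761, -0.256, 0.024], 0.35, [445.0, 179.0]), ([0.55, -0.279, 0.011], 0.33, [456.0, 269.0])]
top cover_bar [([0.567, -0.008, 0.169], 0.97, [341.0, 253.0]), ([0.412, 0.129, 0.011], 0.89, [279.0, 328.0])]
top hook_stand [([0.549, -0.278, 0.01],
[... 721 characters left out ...]
0.007], 0.95, [399.0, 315.0]), ([0.565, -0.004, 0.166], 0.83, [346.0, 211.0]), ([0.758, -0.246, 0.022], 0.75, [289.0, 173.0])]
side cover_bar [([0.421, 0.132, 0.008], 0.84, [398.0, 315.0]), ([0.566, 0.0, 0.166], 0.8, [345.0, 213.0])]
side hook_stand [([0.557, -0.282, 0.106], 0.77, [365.0, 151.0])]
side dock [([0.572, 0.293, 0.015], 0.91, [314.0, 371.0]), ([0.668, 0.43, 0.01], 0.61, [247.0, 434.0])]
side torch [([0.573, 0.286, 0.124], 0.87, [314.0, 343.0])]
side solvent [([0.752, 0.245, 0.093], 0.76, [230.0, 315.0]), ([0.575, 0.287, 0.125], 0.35, [313.0, 343.0])]
side centring_ring [([0.4, -0.061, 0.008], 0.74, [414.0, 248.0])]
side screwdriver [([0.761, -0.242, 0.023], 0.82, [288.0, 173.0])]
```

View pics/top0.png

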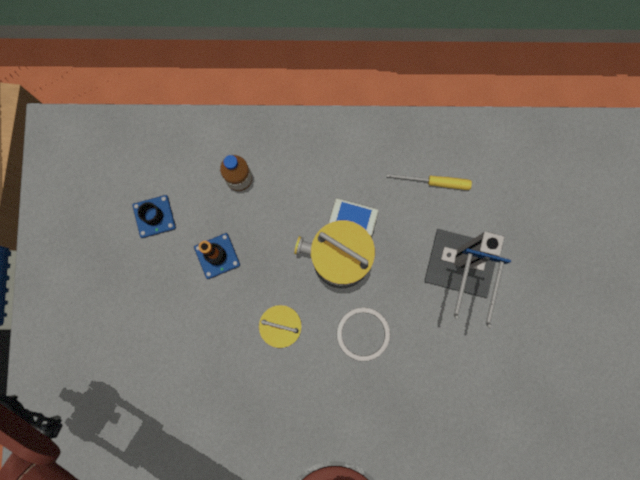

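View pics/side0.png

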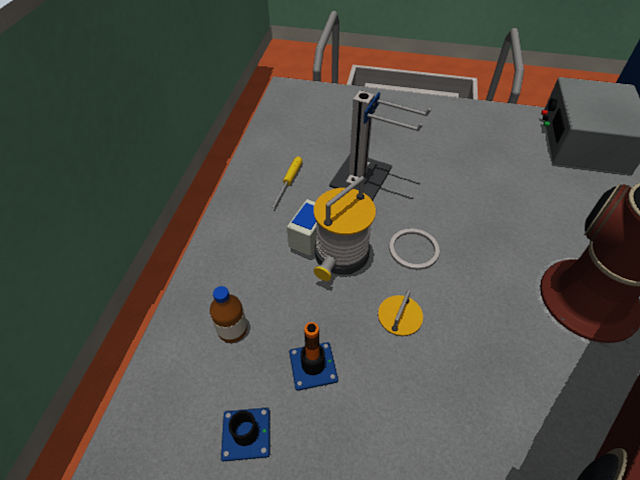

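The top view shows the large yellow cover on the pump at (342,252) and a smaller lookalike on the bench at (281,326). The larger one on the pump is the cover meant. There are two docks, at (215,256) with the torch and at (154,217) empty. The first is nearer the base, so it's the one. The hook prongs run from (486,256) to their tips at (457,315) and (488,323).

Next I'll estimate the poses and overlay them on one enlarged crop.

```bash
cat > ov.py <<'E'
from h import *
np.set_printoptions(precision=3,suppress=True)
im=cv2.imread('pics/top0.png')
b=unproj('top',[[320,237],[366,265]],.220); print('bar',b,b.mean(0))
t=unproj('top',[[457,315],[488,323]],.253); print('tips',t)
p=unproj('top',[[491,243]],.26)[0]; print('post',p)
tail=unproj('top',[[205,245]],.167)[0]; print('tail',tail)
d=unproj('top',[[216,256]],.012)[0]; print('dockbase',d)
m=t.mean(0)-p; ang=np.arctan2(m[1],m[0]); print('prong dir deg',np.degrees(ang),'len',np.hypot(*m[:2]))
tt=t[1]-t[0];print('tips perp deg',np.degrees(np.arctan2(tt[1],tt[0])),np.linalg.norm(tt))
x0,y0=180,190;c=cv2.resize(im[y0:y0+160,x0:x0+340],None,fx=2.35,fy=2.35,interpolation=cv2.INTER_CUBIC)
cv2.imwrite('pics/crop0.png',c)
E
python3 ov.py
```

```text
bar [[ 0.592  0.036  0.22 ]
 [ 0.536 -0.056  0.22 ]] [ 0.564 -0.01   0.22 ]
tips [[ 0.437 -0.227  0.253]
 [ 0.422 -0.286  0.253]]
post [ 0.576 -0.295  0.26 ]
tail [0.582 0.275 0.167]
dockbase [0.578 0.278 0.012]
prong dir deg 165.46889611353194 len 0.15100438550593426
tips perp deg -104.18501101428194 0.06085164717848856
```

View pics/crop0.png

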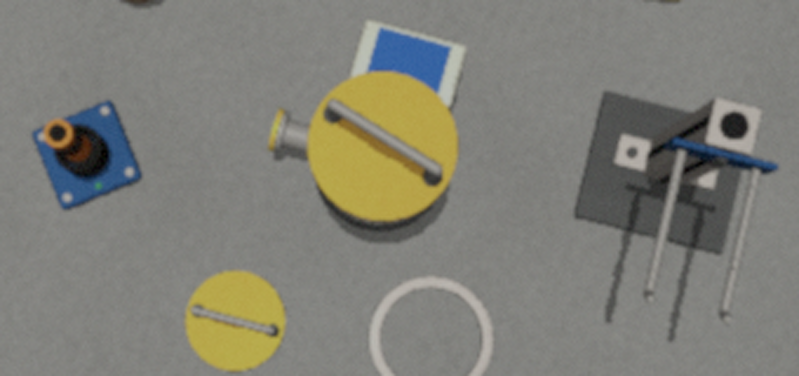

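The crop confirms it. The large cover with the bow handle sits on the pump (centre about (382,146) in the crop), and the lookalike is plainly smaller at (235,320). The torch is in the nearer dock at (85,155), and the hook tips are at (650,296) and (725,316). I'll turn the gripper across the bar while rising.

>>> apply_moves([
  {"translation":[0,0,-0.1],"twist":1,"hand":1},
  {"translation":[0,0,-0.1],"twist":1,"hand":1},
  {"translation":[0,0,-0.1],"twist":1,"hand":1},
  {"translation":[0,0,-0.1],"twist":1,"hand":1},
  {"translation":[0,0,-0.1],"twist":1,"hand":1},
  {"translation":[0,0,-0.1],"twist":1,"hand":1},
  {"translation":[0,0,-0.1],"twist":1,"hand":1},
  {"translation":[0,0,-0.1],"twist":1,"hand":1},
])

```text
time: 1.8
tool_pos: [0.2535, 0.5712, 0.3337]
tool_rot: [0.0, 0.574, 0.819, -0.0]
contact_force: [0.0, -0.5, -0.4]
gripper_width: 1.001
grasp_force: 0.0
```

>>> apply_moves([
  {"translation":[0,0,0],"twist":1,"hand":1},
  {"translation":[0,0,0],"twist":1,"hand":1},
  {"translation":[0,0,0],"twist":1,"hand":1},
  {"translation":[0,0,0],"twist":1,"hand":1},
  {"translation":[0,0,0],"twist":1,"hand":1},
  {"translation":[0,0,0],"twist":1,"hand":1},
  {"translation":[0,0,0],"twist":1,"hand":1},
  {"translation":[0,0,0],"twist":1,"hand":1},
])

```text
time: 2.6
tool_pos: [0.2536, 0.5712, 0.3333]
tool_rot: [0.0, 0.847, 0.531, -0.0]
contact_force: [1.1, 0.5, 0.1]
gripper_width: 0.997
grasp_force: 0.0
```

```bash
cat > go.py <<'E'
import sys
from h import *
np.set_printoptions(precision=3,suppress=True)
# usage: go.py x y z yaw_y(deg): total tool-frame shift (units of 100 mm, axes before any twist) & twist units
def go(x,y,z,yaw=None):
    s=state();r=rot(s);d=r.inv().apply(np.array([x,y,z])-s['tool_pos'])*10
    ax=r.as_matrix();cy=np.degrees(np.arctan2(ax[1,1],ax[0,1]))
    print('t',round(s['time'],2),'pos',s['tool_pos'],'yaw_y',cy.round(2),'tool z',ax[:,2],'J',s['joint_pos'],'F',s['contact_force'],'w',round(s['gripper_width'],3),'gf',s['grasp_force'])
    print('shift',d,'twist units',None if yaw is None else np.round(-np.radians((yaw-cy+90)%180-90)*10,2))
if __name__=='__main__': go(*map(float,sys.argv[1:]))
E
python3 go.py .564 -.01 .33 -31.3
```

```text
t 2.6 pos [0.254 0.571 0.333] yaw_y -25.85 tool z [-0. -0. -1.] J [ 1.034  0.018  1.517 -0.     1.607  1.485] F [1.129 0.453 0.073] w 0.997 gf 0.0
shift [-3.877  5.328  0.033] twist units 0.95
```

>>> apply_moves([
  {"translation":[-0.24,0.33,0],"twist":0,"hand":1},
  {"translation":[-0.24,0.33,0],"twist":0,"hand":1},
  {"translation":[-0.24,0.33,0],"twist":0,"hand":1},
  {"translation":[-0.24,0.33,0],"twist":0,"hand":1},
  {"translation":[-0.24,0.33,0],"twist":0,"hand":1},
  {"translation":[-0.24,0.33,0],"twist":0,"hand":1},
  {"translation":[-0.24,0.33,0],"twist":0,"hand":1},
  {"translation":[-0.24,0.33,0],"twist":0,"hand":1},
])

```text
time: 3.4
tool_pos: [0.4091, 0.2825, 0.3335]
tool_rot: [0.0, 0.846, 0.533, 0.0]
contact_force: [-0.3, -0.2, 0.4]
gripper_width: 1.002
grasp_force: 0.0
```

>>> apply_moves([
  {"translation":[-0.24,0.33,0],"twist":0,"hand":1},
  {"translation":[-0.24,0.33,0],"twist":0,"hand":1},
  {"translation":[-0.24,0.33,0],"twist":0,"hand":1},
  {"translation":[-0.24,0.33,0],"twist":0,"hand":1},
  {"translation":[-0.24,0.33,0],"twist":0,"hand":1},
  {"translation":[-0.24,0.33,0],"twist":0,"hand":1},
  {"translation":[-0.24,0.33,0],"twist":0,"hand":1},
  {"translation":[0,0,0],"twist":0.95,"hand":1},
])

```text
time: 4.2
tool_pos: [0.5457, 0.0288, 0.3329]
tool_rot: [0.0, 0.872, 0.489, -0.0]
contact_force: [-0.0, -0.1, 0.1]
gripper_width: 1.001
grasp_force: 0.0
```

Run:
```python
from h import *
from go import go
go(.564,-.01,.218,-31.3)
save('wrist','w1.png')
b=unproj('top',[[320.4,236],[365.5,264.5]],.221)
print(proj('wrist',np.r_[b,[b.mean(0)]]).round(),b.mean(0))
print(np.array(get_calibration('wrist')['pose']).round(3).tolist())
```

```text
t 4.2 pos [0.546 0.029 0.333] yaw_y -31.49 tool z [-0.    -0.001 -1.   ] J [-0.083 -0.17   1.695 -0.001  1.616  0.467] F [-0.026 -0.079  0.149] w 1.001 gf 0.0
shift [-0.234  0.358  1.149] twist units -0.03
[[383. 194.]
 [373. 343.]
 [378. 274.]] [ 0.565 -0.01   0.221]
[[0.852, 0.493, 0.174, 0.591], [-0.523, 0.805, 0.28, 0.103], [-0.002, -0.329, 0.944, 0.453], [0.0, 0.0, 0.0, 1.0]]
```

View pics/w1.png

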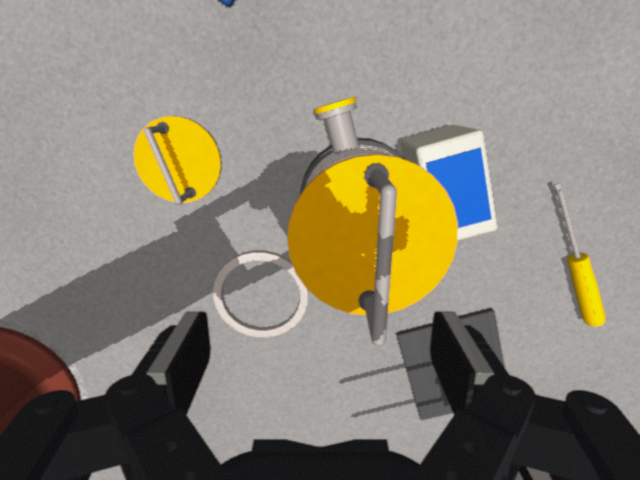

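The wrist view shows the bar from (388,190) to (379,340), about 5 px right of the prediction. I'll refine with that and check the direction.

Run:
```python
from h import *
from go import go
b=unproj('wrist',[[388.5,189],[379,341]],.221); d=b[0]-b[1]
print(b,b.mean(0),np.degrees(np.arctan2(d[1],d[0])),np.linalg.norm(d))
m=b.mean(0); go(m[0],m[1],.222,np.degrees(np.arctan2(d[1],d[0]))-90)
```

```text
[[ 0.598  0.037  0.221]
 [ 0.542 -0.055  0.221]] [ 0.57  -0.009  0.221] 58.25164465637152 0.1076774634248108
t 4.25 pos [0.545 0.03  0.333] yaw_y -31.61 tool z [-0.001 -0.    -1.   ] J [-0.08  -0.171  1.696 -0.     1.617  0.471] F [ 0.241  0.349 -0.28 ] w 1.0 gf 0.0
shift [-0.207  0.421  1.109] twist units 0.02
```

>>> apply_moves([
  {"translation":[-0.1,0.2,0],"twist":0,"hand":1},
  {"translation":[-0.1,0.21,0],"twist":0,"hand":1},
  {"translation":[0,0,0.2],"twist":0,"hand":1},
  {"translation":[0,0,0.25],"twist":0,"hand":1},
  {"translation":[0,0,0.25],"twist":0,"hand":1},
  {"translation":[0,0,0.2],"twist":0,"hand":1},
  {"translation":[0,0,0.19],"twist":0,"hand":1},
  {"translation":[0,0,0],"twist":0,"hand":0.4},
])

```text
time: 5.05
tool_pos: [0.5671, -0.0048, 0.2208]
tool_rot: [-0.002, 0.87, 0.493, -0.002]
contact_force: [-0.9, 0.3, -0.6]
gripper_width: 0.859
grasp_force: 0.0
```

>>> apply_moves([
  {"translation":[0,0,0],"twist":0,"hand":0},
  {"translation":[0,0,0],"twist":0,"hand":0},
  {"translation":[0,0,0],"twist":0,"hand":0},
  {"translation":[0,0,0],"twist":0,"hand":0},
  {"translation":[0,0,0],"twist":0,"hand":0},
  {"translation":[0,0,0],"twist":0,"hand":0},
  {"translation":[0,0,0],"twist":0,"hand":0},
  {"translation":[0,0,0],"twist":0,"hand":0},
])

```text
time: 5.85
tool_pos: [0.5699, -0.0058, 0.2258]
tool_rot: [0.001, 0.871, 0.492, 0.001]
contact_force: [1.6, -0.4, 5.4]
gripper_width: 0.092
grasp_force: 58.7
```

>>> apply_moves([
  {"translation":[0,0,-0.05],"twist":0,"hand":0},
  {"translation":[0,0,-0.1],"twist":0,"hand":0},
  {"translation":[0,0,-0.15],"twist":0,"hand":0},
  {"translation":[0,0,-0.15],"twist":0,"hand":0},
  {"translation":[0,0,0],"twist":-0.75,"hand":0},
  {"translation":[0,0,0],"twist":-0.75,"hand":0},
  {"translation":[0,0,0],"twist":-0.75,"hand":0},
  {"translation":[0,0,0],"twist":-0.7,"hand":0},
])

```text
time: 6.65
tool_pos: [0.5694, -0.0056, 0.2708]
tool_rot: [0.0, 0.788, 0.616, 0.0]
contact_force: [-0.2, -1.2, -3.0]
gripper_width: 0.089
grasp_force: 58.7
```

```bash
python3 go.py .38 -.10 .272 -14.5; python3 go.py .344 -.235 .272 -14.5
```

```text
t 6.65 pos [ 0.569 -0.006  0.271] yaw_y -13.98 tool z [ 0.001 -0.    -1.   ] J [-0.141 -0.09   1.725  0.     1.506  0.103] F [-0.231 -1.159 -2.992] w 0.089 gf 58.71084451675415
shift [-1.373 -1.61  -0.014] twist units 0.09
t 6.65 pos [ 0.569 -0.006  0.271] yaw_y -13.98 tool z [ 0.001 -0.    -1.   ] J [-0.141 -0.09   1.725  0.     1.506  0.103] F [-0.231 -1.159 -2.992] w 0.089 gf 58.71084451675415
shift [-2.77  -1.633 -0.015] twist units 0.09
```

>>> apply_moves([
  {"translation":[-0.1,-0.1,0],"twist":0,"hand":0},
  {"translation":[-0.18,-0.22,0],"twist":0,"hand":0},
  {"translation":[-0.18,-0.22,0],"twist":0,"hand":0},
  {"translation":[-0.18,-0.22,0],"twist":0,"hand":0},
  {"translation":[-0.18,-0.22,0],"twist":0,"hand":0},
  {"translation":[-0.18,-0.22,0],"twist":0,"hand":0},
  {"translation":[-0.18,-0.22,0],"twist":0,"hand":0},
  {"translation":[-0.18,-0.2,0],"twist":0,"hand":0},
])

```text
time: 7.45
tool_pos: [0.3771, -0.0983, 0.2699]
tool_rot: [0.0, 0.789, 0.614, -0.0]
contact_force: [-0.4, -0.3, -2.6]
gripper_width: 0.09
grasp_force: 58.7
```

>>> apply_moves([
  {"translation":[-0.2,0,0],"twist":0,"hand":0},
  {"translation":[-0.25,0,0],"twist":0,"hand":0},
  {"translation":[-0.25,0,0],"twist":0,"hand":0},
  {"translation":[-0.25,0,0],"twist":0,"hand":0},
  {"translation":[-0.25,0,0],"twist":0,"hand":0},
  {"translation":[-0.2,0,0],"twist":0,"hand":0},
  {"translation":[0,0,0],"twist":0,"hand":0},
  {"translation":[0,0,0],"twist":0,"hand":0},
])

```text
time: 8.25
tool_pos: [0.3441, -0.2337, 0.2698]
tool_rot: [0.0, 0.789, 0.614, 0.0]
contact_force: [0.1, 0.4, -2.2]
gripper_width: 0.094
grasp_force: 58.7
```

Run:
```python
from h import *
from go import go
go(.344,-.235,.272,-14.5)
save('wrist','w2.png')
p=np.array([.576,-.295]);a=np.radians(165.5);u=np.array([np.cos(a),np.sin(a)]);v=np.array([-np.sin(a),np.cos(a)])
P=[np.r_[p+k*u+s*.032*v,z] for s in(1,-1) for k,z in((.026,.239),(.152,.253))]
print(np.round(P,3),proj('wrist',P).round())
```

```text
t 8.25 pos [ 0.344 -0.234  0.27 ] yaw_y -14.27 tool z [ 0.  0. -1.] J [-0.776 -0.494  2.049  0.     1.586 -0.527] F [ 0.068  0.412 -2.203] w 0.094 gf 58.729596734046936
shift [-0.013  0.003 -0.022] twist units 0.04
[[ 0.543 -0.319  0.239]
 [ 0.421 -0.288  0.253]
 [ 0.559 -0.258  0.239]
 [ 0.437 -0.226  0.253]] [[777. 371.]
 [521. 391.]
 [838. 242.]
 [551. 253.]]
```

View pics/w2.png

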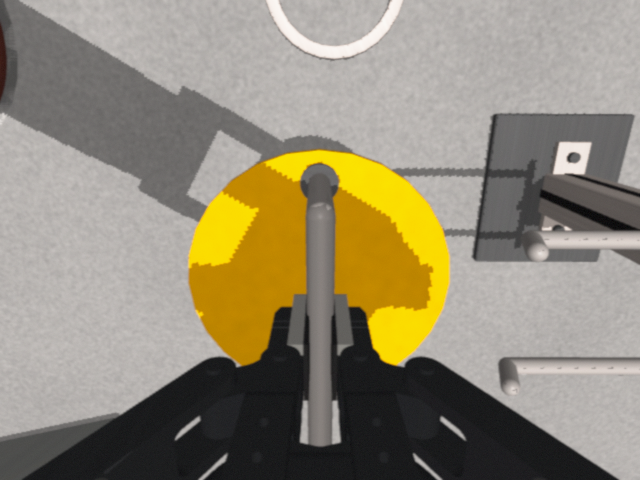

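Run:
```python
from h import *
from go import go
a=unproj('wrist',[[538,248],[510,387]],.253);b=unproj('wrist',[[600,240],[600,367]],.236);
print(a,b)
T=rot(); s=state()
f=lambda P:T.inv().apply(P-s['tool_pos'])
print(f(a),f(b))
c=unproj('wrist',[[319,205],[319,445]],.270); print(f(c))
go(.474,-.269,.27)
```

```text
[[ 0.432 -0.223  0.253]
 [ 0.417 -0.285  0.253]] [[ 0.466 -0.234  0.236]
 [ 0.465 -0.3    0.236]]
[[ 0.032  0.083  0.017]
 [-0.032  0.083  0.017]] [[ 0.029  0.118  0.034]
 [-0.035  0.133  0.034]]
[[ 0.053  0.001 -0.   ]
 [-0.046  0.001 -0.   ]]
t 8.3 pos [ 0.344 -0.233  0.27 ] yaw_y -14.2 tool z [ 0.  0. -1.] J [-0.775 -0.494  2.049  0.     1.586 -0.527] F [-0.615 -0.053 -2.971] w 0.09 gf 58.72977375984192
shift [-0.028  1.345 -0.002] twist units None
```

The wrist view shows both prong tips at (538,248) and (510,388), level with the held cover. In the tool frame they're at x = ±32 mm, y = 83 mm, so the cover is aligned. I'll slide in and then lower.

>>> apply_moves([
  {"translation":[-0.02,0.1,0],"twist":0,"hand":0},
  {"translation":[0,0.2,0],"twist":0,"hand":0},
  {"translation":[0,0.2,0],"twist":0,"hand":0},
  {"translation":[0,0.2,0],"twist":0,"hand":0},
  {"translation":[0,0.2,0],"twist":0,"hand":0},
  {"translation":[0,0.2,0],"twist":0,"hand":0},
  {"translation":[0,0.15,0],"twist":0,"hand":0},
  {"translation":[0,0.07,0],"twist":0,"hand":0},
])

```text
time: 9.1
tool_pos: [0.4738, -0.2674, 0.269]
tool_rot: [-0.0, 0.788, 0.615, 0.0]
contact_force: [0.6, 0.6, -3.5]
gripper_width: 0.095
grasp_force: 58.7
```

>>> apply_moves([
  {"translation":[0,0,0],"twist":0,"hand":0},
  {"translation":[0,0,0.06],"twist":0,"hand":0},
  {"translation":[0,0,0.06],"twist":0,"hand":0},
  {"translation":[0,0,0.05],"twist":0,"hand":0},
  {"translation":[0,0,0],"twist":0,"hand":0},
])

```text
time: 9.6
tool_pos: [0.4712, -0.2674, 0.2508]
tool_rot: [-0.001, 0.789, 0.614, -0.0]
contact_force: [-0.1, 0.5, -3.0]
gripper_width: 0.09
grasp_force: 58.7
```

Run:
```python
from h import *
from go import go
go(.474,-.269,.249)
a=save('side','s1.png'); c=a[60:240,300:520]
b=save('top','t1.png'); d=b[190:350,400:540]
c=cv2.resize(c,None,fx=2.0,fy=2.0);d=cv2.resize(d,(315,360))
cv2.imwrite('pics/cmb1.png',np.hstack([c,d])[:,:,::-1])
```

```text
t 9.6 pos [ 0.471 -0.267  0.251] yaw_y -14.17 tool z [-0.002  0.001 -1.   ] J [-0.654 -0.144  1.807 -0.     1.481 -0.406] F [-0.109  0.461 -3.03 ] w 0.09 gf 58.7452107667923
shift [-0.008  0.031  0.018] twist units None
```

View pics/cmb1.png

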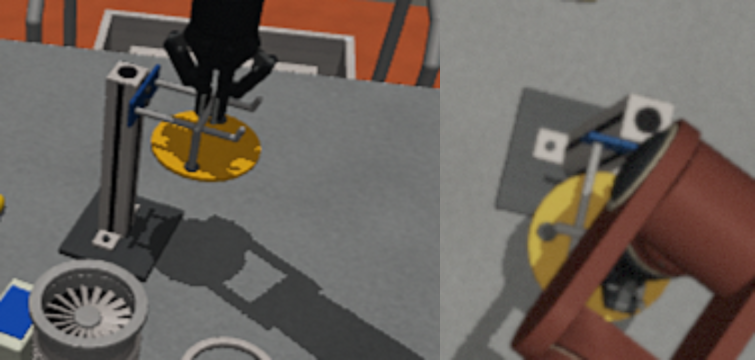

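The side view shows the bar across both prongs, with the disc level below them and clear of the post. I'll lower gently until the weight comes off.

>>> apply_moves([
  {"translation":[0,0,0.02],"twist":0,"hand":0},
  {"translation":[0,0,0.01],"twist":0,"hand":0},
  {"translation":[0,0,0],"twist":0,"hand":0},
  {"translation":[0,0,0],"twist":0,"hand":0},
])

```text
time: 10.1
tool_pos: [0.4721, -0.2679, 0.2494]
tool_rot: [0.0, 0.789, 0.615, 0.0]
contact_force: [-0.1, -0.3, -3.3]
gripper_width: 0.092
grasp_force: 58.7
```

>>> apply_moves([
  {"translation":[0,0,0.02],"twist":0,"hand":0},
  {"translation":[0,0,0],"twist":0,"hand":0},
])

```text
time: 10.3
tool_pos: [0.4723, -0.2681, 0.2485]
tool_rot: [0.001, 0.789, 0.615, 0.0]
contact_force: [-0.7, 1.1, 2.6]
gripper_width: 0.095
grasp_force: 59.3
```

>>> apply_moves([
  {"translation":[0,0,0.02],"twist":0,"hand":0},
  {"translation":[0,0,0],"twist":0,"hand":0},
])

```text
time: 10.5
tool_pos: [0.4724, -0.2681, 0.2483]
tool_rot: [0.001, 0.789, 0.615, 0.0]
contact_force: [-4.1, 3.9, 9.9]
gripper_width: 0.095
grasp_force: 60.0
```

>>> apply_moves([
  {"translation":[0,0,-0.01],"twist":0,"hand":0.15},
  {"translation":[0,0,0],"twist":0,"hand":0.25},
  {"translation":[0,0,0],"twist":0,"hand":0.4},
  {"translation":[0,0,0],"twist":0,"hand":0.5},
  {"translation":[0,0,0],"twist":0,"hand":0.5},
  {"translation":[0,0,-0.05],"twist":0,"hand":0.5},
  {"translation":[0,0,-0.15],"twist":0,"hand":0.5},
  {"translation":[0,0,-0.25],"twist":0,"hand":0.5},
])

```text
time: 11.3
tool_pos: [0.4715, -0.2674, 0.2909]
tool_rot: [-0.002, 0.789, 0.615, -0.0]
contact_force: [0.3, 0.0, 0.4]
gripper_width: 0.498
grasp_force: 0.0
```

>>> apply_moves([
  {"translation":[0,0,-0.3],"twist":0,"hand":0.5},
  {"translation":[0,0,-0.2],"twist":0,"hand":0.5},
  {"translation":[0,0,0],"twist":0,"hand":0.5},
])

```text
time: 11.6
tool_pos: [0.4734, -0.2688, 0.3471]
tool_rot: [0.004, 0.789, 0.615, 0.001]
contact_force: [0.4, -1.0, 0.6]
gripper_width: 0.501
grasp_force: 0.0
```

Run:
```python
from h import *
from go import go
go(.575,.277,.345,0)
save('side','s2.png')
a=grab_frame('side'); m=unproj('side',[[0,0]],0)
for c in('side',):
    for q in('cover','pump','torch'): print(q,[(np.round(r['point'],3).tolist(),round(r['score'],2)) for r in recognise(c,q)])
grab_frame('top')
m=[r for r in regions_of('top','torch')][:2]
for r in m: ys,xs=np.where(r['pixels']);print(r['score'],xs.min(),xs.max(),ys.min(),ys.max(),len(xs))
grab_frame('wrist');print([(np.round(r['point'],3).tolist(),round(r['score'],2)) for r in recognise('wrist','cover_bar')])
```

```text
t 11.6 pos [ 0.473 -0.269  0.347] yaw_y -14.15 tool z [ 0.007 -0.005 -1.   ] J [-0.653 -0.184  1.685 -0.     1.632 -0.406] F [ 0.384 -0.963  0.589] w 0.501 gf 0.0
shift [ 5.541 -0.349 -0.002] twist units -2.47
cover [([0.466, -0.259, 0.186], 0.94), ([0.418, 0.133, 0.01], 0.78)]
pump [([0.584, 0.008, 0.107], 0.97), ([0.577, 0.287, 0.124], 0.6)]
torch [([0.575, 0.286, 0.128], 0.88)]
0.58 199 220 242 260 247
[([0.475, -0.269, 0.192], 0.61)]
```

View pics/s2.png

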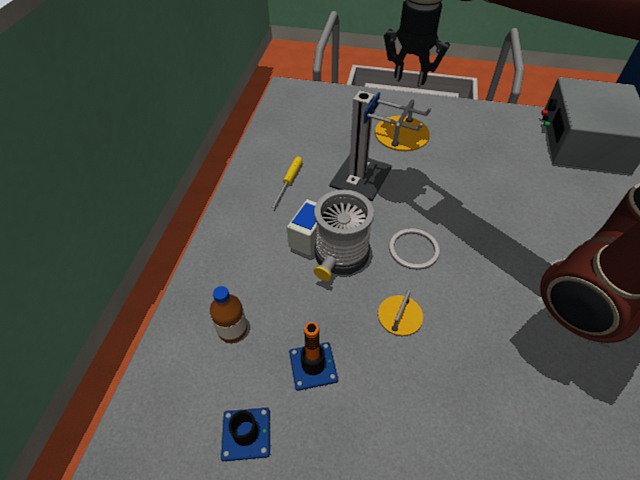

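The side view shows the cover hanging level by its bar over both prongs at (402,130), clear of the gripper, and the pump inlet open at (345,212). On to the torch.

>>> apply_moves([
  {"translation":[0.2,0,0],"twist":0,"hand":1},
  {"translation":[0.35,-0.02,0],"twist":0,"hand":1},
  {"translation":[0.4,-0.03,0],"twist":0,"hand":1},
  {"translation":[0.4,-0.03,0],"twist":0,"hand":1},
  {"translation":[0.4,-0.03,0],"twist":0,"hand":1},
  {"translation":[0.4,-0.03,0],"twist":0,"hand":1},
  {"translation":[0.4,-0.03,0],"twist":0,"hand":1},
  {"translation":[0.4,-0.03,0],"twist":0,"hand":1},
])

```text
time: 12.85
tool_pos: [0.5247, 0.0247, 0.341]
tool_rot: [-0.0, 0.789, 0.615, -0.0]
contact_force: [1.0, -0.6, 0.1]
gripper_width: 1.004
grasp_force: 0.0
```

>>> apply_moves([
  {"translation":[0.4,-0.03,0],"twist":0,"hand":1},
  {"translation":[0.4,-0.03,0],"twist":0,"hand":1},
  {"translation":[0.4,-0.03,0],"twist":0,"hand":1},
  {"translation":[0.4,-0.03,0],"twist":0,"hand":1},
  {"translation":[0.3,0,0],"twist":0,"hand":1},
  {"translation":[0,0,0],"twist":-0.9,"hand":1},
  {"translation":[0,0,0],"twist":-0.9,"hand":1},
  {"translation":[0,0,0],"twist":-0.67,"hand":1},
])

```text
time: 13.65
tool_pos: [0.5595, 0.2107, 0.3406]
tool_rot: [-0.0, 0.706, 0.709, -0.001]
contact_force: [0.8, -1.2, 0.2]
gripper_width: 1.0
grasp_force: 0.0
```

Run:
```python
from h import *
from go import go
go(.575,.277,.13,0)
save('wrist','w3.png')
for q in('torch','dock'): print(q,[(np.round(r['point'],3).tolist(),round(r['score'],2)) for r in recognise('wrist',q)])
print(proj('wrist',[[.575,.277,.167]]).round())
```

```text
t 13.65 pos [0.559 0.211 0.341] yaw_y 0.23 tool z [-0.001 -0.    -1.   ] J [ 0.236 -0.048  1.57  -0.     1.621  0.232] F [ 0.76  -1.242  0.211] w 1.0 gf 0.0
shift [0.663 0.16  2.106] twist units 0.04
torch []
dock [([0.573, 0.285, 0.008], 0.86), ([0.655, 0.385, 0.012], 0.7)]
[[340. 124.]]
```

View pics/w3.png

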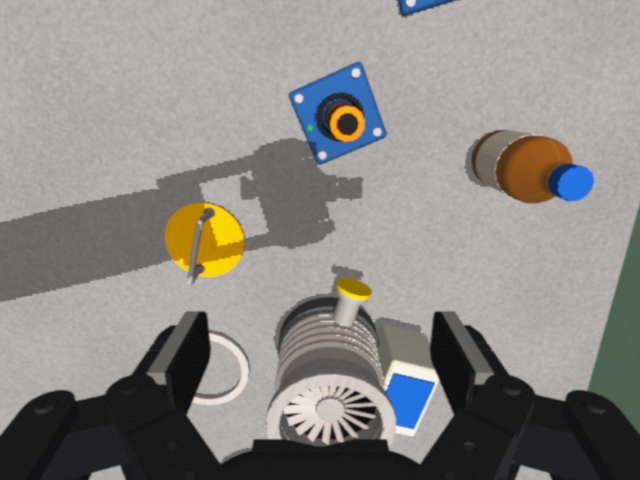

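The wrist view shows the torch tail at (347,123), standing upright in its dock, with the bottle well clear at (540,165).

Run:
```python
from h import *
from go import go
p=unproj('wrist',[[347,123]],.167)[0];print(p, unproj('wrist',[[338,112]],.012))
go(p[0],p[1],.125,0)
f=save('top','t2.png'); g=save('side','s3.png')
for c in('top','side'):
    for r in regions_of(c,'pump')[:1]:
        ys,xs=np.where(r['pixels']);print(c,r['score'],xs.min(),xs.max(),ys.min(),ys.max())
t=cv2.resize(f[200:300,290:400],None,fx=4,fy=4);u=cv2.resize(g[180:280,300:390],None,fx=4,fy=4)
cv2.imwrite('pics/inl.png',np.hstack([t,u])[:,:,::-1])
th=np.linspace(0,2*np.pi,9)[:-1]
```

```text
[0.58  0.278 0.167] [[0.58  0.28  0.012]]
t 13.8 pos [0.56  0.21  0.341] yaw_y -0.07 tool z [-0.001 -0.    -1.   ] J [ 0.235 -0.048  1.57   0.     1.621  0.236] F [-0.5    0.435  0.841] w 1.001 gf 0.0
shift [0.676 0.204 2.158] twist units -0.01
top 0.76 294 376 199 288
side 0.75 287 370 194 280
```

View pics/inl.png

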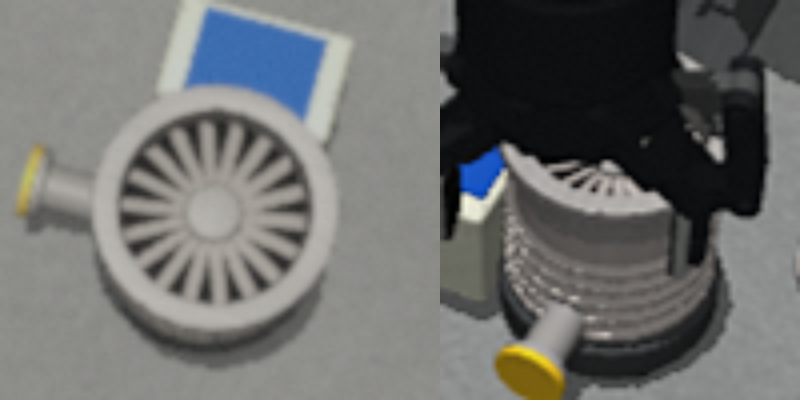

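In the crop the open flange spans x 92–338 and y 87–335, which puts its centre near top pixel (343.7,252.7). Descending on the torch.

>>> apply_moves([
  {"translation":[0.34,0.1,0],"twist":0,"hand":1},
  {"translation":[0.34,0.1,0],"twist":0,"hand":1},
  {"translation":[0,0,0],"twist":0,"hand":1},
  {"translation":[0,0,0.3],"twist":0,"hand":1},
  {"translation":[0,0,0.4],"twist":0,"hand":1},
  {"translation":[0,0,0.4],"twist":0,"hand":1},
  {"translation":[0,0,0.3],"twist":0,"hand":1},
  {"translation":[0,0,0.3],"twist":0,"hand":1},
])

```text
time: 14.8
tool_pos: [0.5792, 0.2775, 0.1696]
tool_rot: [-0.0, 0.707, 0.707, -0.0]
contact_force: [-0.1, -0.5, 0.1]
gripper_width: 0.997
grasp_force: 0.0
```

>>> apply_moves([
  {"translation":[0,0,0.2],"twist":0,"hand":1},
  {"translation":[0,0,0.2],"twist":0,"hand":1},
  {"translation":[0,0,0.06],"twist":0,"hand":1},
  {"translation":[0,0,0],"twist":0,"hand":0.4},
  {"translation":[0,0,0],"twist":0,"hand":0.2},
  {"translation":[0,0,0],"twist":0,"hand":0},
  {"translation":[0,0,0],"twist":0,"hand":0},
  {"translation":[0,0,0],"twist":0,"hand":0},
])

```text
time: 15.6
tool_pos: [0.5801, 0.2785, 0.1269]
tool_rot: [0.0, 0.707, 0.707, 0.001]
contact_force: [-0.9, -0.2, 5.2]
gripper_width: 0.287
grasp_force: 58.7
```

Run:
```python
from h import *
from go import go
go(.58,.278,.125,0)
print(unproj('top',[[343.75,252.75]],.160))
```

```text
t 15.6 pos [0.58  0.279 0.127] yaw_y 0.0 tool z [ 0.001  0.001 -1.   ] J [0.332 0.199 1.671 0.    1.27  0.332] F [-0.944 -0.174  5.227] w 0.287 gf 58.67073476314545
shift [-0.005 -0.001  0.019] twist units 0.0
[[ 0.568 -0.013  0.16 ]]
```

>>> apply_moves([
  {"translation":[0,0,-0.05],"twist":0,"hand":0},
  {"translation":[0,0,-0.1],"twist":0,"hand":0},
  {"translation":[0,0,-0.1],"twist":0,"hand":0},
  {"translation":[0,0,-0.1],"twist":0,"hand":0},
  {"translation":[0,0,0],"twist":0,"hand":0},
])

```text
time: 16.1
tool_pos: [0.581, 0.2787, 0.1632]
tool_rot: [0.001, 0.707, 0.707, 0.002]
contact_force: [0.4, 0.1, -1.1]
gripper_width: 0.289
grasp_force: 58.8
```

>>> apply_moves([
  {"translation":[0.05,0,0],"twist":0,"hand":0},
  {"translation":[0.05,0,0],"twist":0,"hand":0},
  {"translation":[0.06,0,0],"twist":0,"hand":0},
  {"translation":[0.06,0,0],"twist":0,"hand":0},
  {"translation":[0,0,0],"twist":0,"hand":0},
])

```text
time: 16.6
tool_pos: [0.5797, 0.2997, 0.1601]
tool_rot: [0.001, 0.707, 0.707, -0.001]
contact_force: [0.3, -4.1, 2.4]
gripper_width: 0.29
grasp_force: 59.3
```

Run:
```python
from h import *
from go import go
go(.58,.278,.125,0); print(state()['ft_torque'])
g=save('side','s4.png'); cv2.imwrite('pics/s4c.png',cv2.resize(g[260:420,240:400],None,fx=3,fy=3)[:,:,::-1])
```

```text
t 16.6 pos [0.58 0.3  0.16] yaw_y 0.03 tool z [-0.    -0.003 -1.   ] J [ 0.364  0.188  1.625 -0.003  1.33   0.364] F [ 0.323 -4.055  2.411] w 0.29 gf 59.31831479072571
shift [-0.216  0.003  0.351] twist units 0.01
[-1.01   0.01   0.004]
```

View pics/s4c.png

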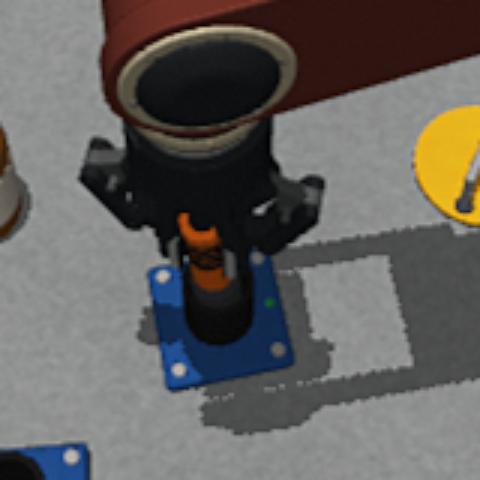

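The crop shows the torch leaning in the tube at (210,260) between the fingers. The reaction is about 4 N, so it is pivoting in the grip as planned. I'll continue along the arc and check by numbers from here on.

>>> apply_moves([
  {"translation":[0.08,0,0.0],"twist":0,"hand":0},
  {"translation":[0.08,0,0.01],"twist":0,"hand":0},
  {"translation":[0.08,0,0.02],"twist":0,"hand":0},
  {"translation":[0.08,0,0.03],"twist":0,"hand":0},
  {"translation":[0,0,0],"twist":0,"hand":0},
])

```text
time: 17.15
tool_pos: [0.5794, 0.332, 0.1538]
tool_rot: [0.0, 0.707, 0.707, -0.001]
contact_force: [-0.5, -4.5, 1.4]
gripper_width: 0.29
grasp_force: 60.1
```

```bash
cat > tm.py <<'E'
from h import *
def tm():
    for c in('side','top'):
        grab_frame(c)
        for q in('torch','torch_lens'):
            print(c,q,[(np.round(r['point'],3).tolist(),round(r['score'],2)) for r in recognise(c,q)][:3])
        for r in regions_of(c,'torch')[:2]:
            ys,xs=np.where(r['pixels']); X=np.c_[xs,ys].astype(float);m=X.mean(0);w,v=np.linalg.eigh(np.cov((X-m).T)); a=v[:,1]; k=(X-m)@a
            print(' mask',round(r['score'],2),len(xs),'mid',m.round(1),'dir',a.round(3),'ends',(m+a*k.min()).round(),(m+a*k.max()).round(),'sd',np.sqrt(w).round(1))
if __name__=='__main__':
    from go import go
    go(.58,.278,.125,0); tm()
E
python3 tm.py
```

```text
t 17.15 pos [0.579 0.332 0.154] yaw_y 0.04 tool z [-0.001 -0.002 -1.   ] J [ 0.409  0.228  1.591 -0.001  1.325  0.409] F [-0.516 -4.538  1.365] w 0.29 gf 60.1008939743042
shift [-0.54   0.005  0.289] twist units 0.01
side torch [([0.569, 0.298, 0.012], 0.6), ([0.577, 0.348, 0.188], 0.46)]
side torch_lens [([0.572, 0.348, 0.188], 0.6)]
 mask 0.62 179 mid [301.9 358.6] dir [-0.814 -0.581] ends [309. 364.] [295. 354.] sd [3.4 4.2]
top torch [([0.577, 0.288, 0.098], 0.75)]
top torch_lens [([0.567, 0.269, 0.016], 0.7), ([0.577, 0.288, 0.098], 0.66)]
 mask 0.74 346 mid [205.3 251.5] dir [-0.975 -0.221] ends [219. 255.] [190. 248.] sd [3.8 7.5]
 mask 0.52 910 mid [235.5 172.7] dir [0.515 0.857] ends [225. 156.] [245. 189.] sd [7.4 9.8]
```

>>> apply_moves([
  {"translation":[0.08,0,0.03],"twist":0,"hand":0},
  {"translation":[0.08,0,0.04],"twist":0,"hand":0},
  {"translation":[0.07,0,0.05],"twist":0,"hand":0},
  {"translation":[0,0,0],"twist":0,"hand":0},
])

```text
time: 17.95
tool_pos: [0.5794, 0.356, 0.1418]
tool_rot: [-0.0, 0.707, 0.707, 0.0]
contact_force: [0.1, -3.8, -0.7]
gripper_width: 0.295
grasp_force: 59.8
```

```bash
python3 tm.py
```

```text
t 17.95 pos [0.579 0.356 0.142] yaw_y 0.04 tool z [-0.     0.001 -1.   ] J [0.441 0.265 1.568 0.001 1.309 0.44 ] F [ 0.12  -3.826 -0.744] w 0.295 gf 59.80644106864929
shift [-0.78   0.006  0.167] twist units 0.01
side torch [([0.577, 0.374, 0.174], 0.76)]
side torch_lens [([0.575, 0.374, 0.174], 0.6)]
 mask 0.46 252 mid [298.1 378.8] dir [0.279 0.96 ] ends [296. 370.] [301. 387.] sd [4.4 4.6]
top torch [([0.574, 0.299, 0.102], 0.67)]
top torch_lens [([0.581, 0.296, 0.104], 0.97)]
 mask 0.78 495 mid [199.2 251. ] dir [-0.986 -0.166] ends [217. 254.] [178. 248.] sd [ 3.9 10.5]
```

>>> apply_moves([
  {"translation":[0,0,-0.1],"twist":0,"hand":0},
  {"translation":[0,0,-0.2],"twist":0,"hand":0},
  {"translation":[0,0,-0.3],"twist":0,"hand":0},
  {"translation":[0,0,-0.3],"twist":0,"hand":0},
  {"translation":[0,0,-0.3],"twist":0,"hand":0},
  {"translation":[0,0,-0.3],"twist":0,"hand":0},
  {"translation":[0,0,0],"twist":0,"hand":0},
  {"translation":[0,0,0],"twist":0,"hand":0},
])

```text
time: 19.15
tool_pos: [0.5799, 0.3558, 0.2937]
tool_rot: [0.0, 0.707, 0.707, 0.001]
contact_force: [-1.0, -0.7, -2.5]
gripper_width: 0.289
grasp_force: 59.2
```

```bash
cat > fit.py <<'E'
# fit torch pitch and grip distance so that the model silhouette's lens end / edges match masks
from h import *
np.set_printoptions(precision=3,suppress=True)
def masks():
    s=state();M={}
    for c in('side','top','wrist'):
        f=grab_frame(c); rs=regions_of(c,'torch'); cal=get_calibration(c)
        g=s['tool_pos']+rot(s).apply([0,0,.003])
        pr=proj(c,[g])[0]
        for r in rs[:3]:
            ys,xs=np.where(r['pixels']); d=np.hypot(xs-pr[0],ys-pr[1]).min()
            print(c,round(r['score'],2),len(xs),'x',xs.min(),xs.max(),'y',ys.min(),ys.max(),'dist to grip',d.round(1),'grip px',pr.round())
            if d<40 and len(xs)>40 and c not in M: M[c]=np.c_[xs,ys]
        print(c,'lens',[(np.round(q['point'],3).tolist(),round(q['score'],2)) for q in recognise(c,'torch_lens')][:2])
    return s,M
def model(s,th,L,ph=0,off=0):
    Rt=rot(s).as_matrix();g=s['tool_pos']+Rt@np.array([0,0,.003])
    x=Rt[:,0];z=-Rt[:,2];y=Rt[:,1]
    h=x*np.cos(ph)+y*np.sin(ph)
    u=np.sin(th)*h+np.cos(th)*z
    lens=g-L*u
    e=np.cross(u,y);e/=np.linalg.norm(e);e2=np.cross(u,e)
    a=np.linspace(0,2*np.pi,24)
    P=[]
    for k,r in((0,.016),(.036,.016),(.044,.013),(.155,.013)): P+=[lens+k*u+r*(np.cos(t)*e+np.sin(t)*e2) for t in a]
    return np.array(P),lens,u
def sil(c,P,cal):
    q=proj(c,P,cal); im=np.zeros((480,640),np.uint8)
    for i in range(3):
        cv2.fillConvexPoly(im,cv2.convexHull(np.round(q[24*i:24*i+48]).astype(np.int32)),1)
    return im
if __name__=='__main__':
    s,M=masks(); cal={c:get_calibration(c) for c in M}
    res=[]
    for th in np.radians(np.arange(25,66,1)):
        for L in np.arange(.096,.125,.002):
            P,_,_=model(s,th,L);sc=0;o=[]
            for c in M:
                im=sil(c,P,cal[c]); mk=np.zeros_like(im);mk[M[c][:,1],M[c][:,0]]=1
                # mask pixels outside the model, and extents away from grip
                out=(mk&(1-im)).sum()/mk.sum(); o.append(round(float(out),3)); 
                ov=((im&(1-mk)).sum()/im.sum()); sc+=out+.5*ov
            res.append((sc,np.degrees(th),L,o))
    res.sort(key=lambda r:r[0])
    for r in res[:6]: print(r)
    P,l,u=model(s,np.radians(res[0][1]),res[0][2]); print('lens',l,'u',u,'tool',s['tool_pos'],'t',s['time'])
E
python3 fit.py
```

```text
side 0.86 335 x 284 304 y 322 344 dist to grip 0.5 grip px [297. 333.]
side 0.67 311 x 325 363 y 195 279 dist to grip 61.3 grip px [297. 333.]
side lens [([0.576, 0.37, 0.324], 0.67)]
top 0.55 688 x 160 205 y 231 251 dist to grip 10.0 grip px [150. 237.]
top lens [([0.577, 0.3, 0.25], 0.64)]
wrist 0.8 7060 x 273 366 y 306 403 dist to grip 0.5 grip px [318. 344.]
wrist lens [([0.579, 0.375, 0.322], 0.94)]
(np.float64(0.7375142384301769), np.float64(31.0), np.float64(0.12400000000000003), [0.054, 0.141, 0.057])
(np.float64(0.7495635096851017), np.float64(31.0), np.float64(0.12200000000000003), [0.054, 0.16, 0.035])
(np.float64(0.7496272318705831), np.float64(31.0), np.float64(0.12000000000000002), [0.045, 0.176, 0.018])
(np.float64(0.7607494297958717), np.float64(29.999999999999996), np.float64(0.12400000000000003), [0.057, 0.172, 0.044])
(np.float64(0.7661300821794876), np.float64(29.999999999999996), np.float64(0.12200000000000003), [0.057, 0.182, 0.027])
(np.float64(0.7677150588253558), np.float64(32.0), np.float64(0.12400000000000003), [0.072, 0.124, 0.075])
lens [0.58  0.292 0.184] u [-0.002  0.513  0.858] tool [0.58  0.356 0.294] t 19.15
```

```bash
cat > ext.py <<'E'
from fit import *
def ext(ths,Ls):
    s=state();cal={c:get_calibration(c) for c in('top','wrist','side')}
    for L in Ls:
        for t in ths:
            P,l,u=model(s,np.radians(t),L); o=[]
            for c in('top','wrist','side'):
                q=proj(c,P,cal[c]); o.append((c,q.min(0).round().tolist(),q.max(0).round().tolist()))
            print(L,t,o)
if __name__=='__main__':
    f=grab_frame('wrist');r=regions_of('wrist','torch')[0]['pixels']
    for y in range(300,410,8): xs=np.where(r[y])[0]; print(y,(xs.min(),xs.max()) if len(xs) else None,end='; ')
    print()
    ext((25,30,35,40,45,50),(.112,.118))
    hs=cv2.cvtColor(grab_frame('top'),cv2.COLOR_RGB2HSV); m=((hs[:,:,0]<20)&(hs[:,:,1]>150)&(hs[:,:,2]>60))
    ys,xs=np.where(m[225:260,140:215]);print('orange top',xs.min()+140,xs.max()+140,ys.min()+225,ys.max()+225)
E
python3 ext.py
```

```text
300 None; 308 (np.int64(308), np.int64(329)); 316 (np.int64(291), np.int64(346)); 324 (np.int64(284), np.int64(355)); 332 (np.int64(279), np.int64(359)); 340 (np.int64(276), np.int64(364)); 348 (np.int64(273), np.int64(365)); 356 (np.int64(274), np.int64(365)); 364 (np.int64(275), np.int64(365)); 372 (np.int64(277), np.int64(361)); 380 (np.int64(282), np.int64(357)); 388 (np.int64(288), np.int64(352)); 396 (np.int64(298), np.int64(342)); 404 None; 
0.112 25 [('top', [129.0, 226.0], [194.0, 252.0]), ('wrist', [266.0, 287.0], [366.0, 422.0]), ('side', [283.0, 322.0], [316.0, 347.0])]
0.112 30 [('top', [128.0, 227.0], [197.0, 252.0]), ('wrist', [266.0, 301.0], [365.0, 408.0]), ('side', [283.0, 321.0], [317.0, 345.0])]
0.112 35 [('top', [127.0, 227.0], [200.0, 252.0]), ('wrist', [266.0, 290.0], [365.0, 393.0]), ('side', [282.0, 315.0], [318.0, 348.0])]
0.112 40 [('top', [127.0, 227.0], [203.0, 251.0]), ('wrist', [267.0, 278.0], [365.0, 386.0]), ('side', [282.0, 310.0], [319.0, 350.0])]
0.112 45 [('top', [126.0, 227.0], [205.0, 251.0]), ('wrist', [268.0, 266.0], [364.0, 402.0]), ('side', 
[... 311 characters left out ...]
30 [('top', [131.0, 227.0], [199.0, 252.0]), ('wrist', [269.0, 301.0], [363.0, 402.0]), ('side', [284.0, 321.0], [318.0, 345.0])]
0.118 35 [('top', [130.0, 227.0], [202.0, 252.0]), ('wrist', [269.0, 293.0], [363.0, 390.0]), ('side', [283.0, 315.0], [319.0, 347.0])]
0.118 40 [('top', [129.0, 227.0], [205.0, 252.0]), ('wrist', [270.0, 283.0], [362.0, 386.0]), ('side', [283.0, 309.0], [319.0, 349.0])]
0.118 45 [('top', [129.0, 228.0], [208.0, 251.0]), ('wrist', [270.0, 273.0], [362.0, 403.0]), ('side', [283.0, 303.0], [320.0, 351.0])]
0.118 50 [('top', [129.0, 228.0], [210.0, 251.0]), ('wrist', [271.0, 265.0], [361.0, 421.0]), ('side', [282.0, 298.0], [321.0, 353.0])]
orange top 149 185 232 255
```

```bash
cat > fit2.py <<'E'
from fit import *
from scipy.optimize import minimize
def run():
    s=state(); M={}
    for c in('wrist','top'):
        grab_frame(c); g=proj(c,[s['tool_pos']])[0]
        for r in regions_of(c,'torch'):
            ys,xs=np.where(r['pixels'])
            if np.hypot(xs-g[0],ys-g[1]).min()<60: M[c]=r['pixels'].astype(np.uint8);print(c,r['score'],len(xs));break
    cal={c:get_calibration(c) for c in M}
    Pu=lambda P:P
    best=[]
    for th in np.arange(20,66,1.):
        for L in np.arange(.10,.140,.002):
            P,l,u=model(s,np.radians(th),L)
            w=sil('wrist',P,cal['wrist']); iw=(w&M['wrist']).sum()/(w|M['wrist']).sum()
            it=0
            if 'top' in M:
                m=M['top']; t=sil('top',P,cal['top']); ys,xs=np.where(m)
                x0=xs.min(); t2=t.copy(); t2[:,:x0+3]=0; m2=m.copy(); m2[:,:x0+3]=0
                it=(t2&m2).sum()/(t2|m2).sum()
            best.append((iw+it,th,round(L,3),round(iw,3),round(it,3)))
    best.sort(reverse=True)
    for b in best[:5]:print([float(v) for v in b])
    for k,n in((3,'wrist'),(4,'top')): b=max(best,key=lambda b:b[k]); print(n,'alone',[float(v) for v in b])
    P,l,u=model(s,np.radians(best[0][1]),best[0][2]); print('lens',l,'u',u,'tool',s['tool_pos'],'t',s['time'],'F',s['contact_force'],s['gripper_width'])
run()
E
python3 fit2.py
```

```text
wrist 0.69 6985
top 0.94 619
[1.589104594995864, 31.0, 0.12, 0.863, 0.726]
[1.5878048780487806, 30.0, 0.118, 0.888, 0.7]
[1.5846235772566066, 30.0, 0.12, 0.882, 0.702]
[1.5796982951758713, 31.0, 0.118, 0.866, 0.713]
[1.579274730397702, 32.0, 0.12, 0.821, 0.759]
wrist alone [1.5878048780487806, 30.0, 0.118, 0.888, 0.7]
top alone [1.4281544587412562, 43.0, 0.114, 0.523, 0.905]
lens [0.58  0.293 0.186] u [0.    0.515 0.857] tool [0.58  0.355 0.292] t 19.75 F [-0.377 -0.431 -1.656] 0.28758243393894956
```

Wrist and top disagree with a pivot centred on the pads, so the torch probably shifted a few mm sideways in the grip. I'll fit that offset too.

```bash
cat > fit3.py <<'E'
from fit import *
def shifted(s,th,L,off):
    P,l,u=model(s,th,L); d=rot(s).as_matrix()[:,0]*off; return P+d,l+d,u
def run(inlet=np.array([.568,-.011,.16])):
    s=state(); M={}
    for c in('wrist','top'):
        grab_frame(c); g=proj(c,[s['tool_pos']])[0]
        for r in regions_of(c,'torch'):
            ys,xs=np.where(r['pixels'])
            if np.hypot(xs-g[0],ys-g[1]).min()<60: M[c]=r['pixels'].astype(np.uint8);print(c,round(r['score'],2),len(xs));break
    cal={c:get_calibration(c) for c in M}
    if 'top' in M:
        ys,xs=np.where(M['top']); g=proj('top',[s['tool_pos']],cal['top'])[0]; x0,x1=xs.min(),xs.max()
        c0=np.array([xs.mean(),ys.mean()])-g; c0/=np.linalg.norm(c0); gy,gx=np.mgrid[:480,:640]; pr=(gx-g[0])*c0[0]+(gy-g[1])*c0[1]
        cut=(pr>np.percentile(pr[ys,xs],5)).astype(np.uint8)
    best=[]
    for th in np.arange(22,64,2.):
      for L in np.arange(.10,.132,.003):
        for off in np.arange(-.012,.0121,.003):
            P,l,u=shifted(s,np.radians(th),L,off); iw=it=0
            if 'wrist' in M: w=sil('wrist',P,cal['wrist']); iw=(w&M['wrist']).sum()/(w|M['wrist']).sum()
            if 'top' in M: t=sil('top',P,cal['top'])&cut; m=M['top']&cut; it=(t&m).sum()/(t|m).sum()
            best.append((iw+it,th,round(L,3),round(off,3),round(iw,3),round(it,3)))
    best.sort(reverse=True)
    for b in best[:8]:print([round(float(v),3) for v in b])
    P,l,u=shifted(s,np.radians(best[0][1]),*best[0][2:4]); v=inlet-l; ax=-u
    print('lens',l,'u',u,'tool',s['tool_pos'],'t',round(s['time'],2),'dist',np.linalg.norm(v),'aim err deg',np.degrees(np.arccos(v@ax/np.linalg.norm(v))))
    print('shift to target (tool units):',rot(s).inv().apply(inlet+.08*u-l)*10)
if __name__=='__main__': run()
E
python3 fit3.py
```

```text
wrist 0.82 6978
top 0.95 647
[1.784, 38.0, 0.112, -0.006, 0.887, 0.897]
[1.784, 38.0, 0.115, -0.006, 0.897, 0.886]
[1.774, 38.0, 0.118, -0.006, 0.901, 0.873]
[1.769, 40.0, 0.109, -0.009, 0.873, 0.896]
[1.76, 36.0, 0.118, -0.006, 0.878, 0.882]
[1.759, 40.0, 0.112, -0.009, 0.888, 0.871]
[1.757, 36.0, 0.115, -0.006, 0.87, 0.888]
[1.756, 40.0, 0.106, -0.009, 0.841, 0.915]
lens [0.58  0.28  0.201] u [-0.     0.616  0.788] tool [0.58  0.355 0.292] t 19.95 dist 0.2943994893624658 aim err deg 44.01380584693369
shift to target (tool units): [-2.42  -0.117 -0.219]
```

The fit gives about 38° with a 6 mm offset. I'll go back down the same way and lever about 8° more on the dock rim.

>>> apply_moves([
  {"translation":[0,0,0.3],"twist":0,"hand":0},
  {"translation":[0,0,0.3],"twist":0,"hand":0},
  {"translation":[0,0,0.3],"twist":0,"hand":0},
  {"translation":[0,0,0.3],"twist":0,"hand":0},
  {"translation":[0,0,0.2],"twist":0,"hand":0},
  {"translation":[0,0,0.1],"twist":0,"hand":0},
  {"translation":[0,0,0],"twist":0,"hand":0},
])

```text
time: 20.85
tool_pos: [0.579, 0.3542, 0.1408]
tool_rot: [0.0, 0.707, 0.707, -0.002]
contact_force: [-0.3, -1.8, -0.7]
gripper_width: 0.29
grasp_force: 59.4
```

>>> apply_moves([
  {"translation":[0.05,0,0.02],"twist":0,"hand":0},
  {"translation":[0.05,0,0.03],"twist":0,"hand":0},
  {"translation":[0.05,0,0.03],"twist":0,"hand":0},
  {"translation":[0,0,0],"twist":0,"hand":0},
])

```text
time: 21.25
tool_pos: [0.5806, 0.3703, 0.1363]
tool_rot: [0.001, 0.707, 0.707, 0.001]
contact_force: [-0.5, -4.8, 1.8]
gripper_width: 0.29
grasp_force: 60.8
```

>>> apply_moves([
  {"translation":[0,0,-0.2],"twist":0,"hand":0},
  {"translation":[0,0,-0.3],"twist":0,"hand":0},
  {"translation":[0,0,-0.3],"twist":0,"hand":0},
  {"translation":[0,0,-0.3],"twist":0,"hand":0},
  {"translation":[0,0,-0.3],"twist":0,"hand":0},
  {"translation":[0,0,-0.2],"twist":0,"hand":0},
  {"translation":[0,0,0],"twist":0,"hand":0},
  {"translation":[0,0,0],"twist":0,"hand":0},
])

```text
time: 22.05
tool_pos: [0.5798, 0.3708, 0.2951]
tool_rot: [-0.0, 0.707, 0.707, 0.001]
contact_force: [0.6, -0.5, -2.2]
gripper_width: 0.29
grasp_force: 59.8
```

```bash
python3 fit3.py
```

```text
wrist 0.69 8609
top 0.57 749
[1.833, 46.0, 0.112, -0.009, 0.916, 0.917]
[1.807, 46.0, 0.115, -0.009, 0.927, 0.88]
[1.796, 48.0, 0.115, -0.009, 0.939, 0.857]
[1.795, 46.0, 0.109, -0.009, 0.879, 0.916]
[1.792, 44.0, 0.109, -0.009, 0.855, 0.936]
[1.792, 46.0, 0.106, -0.012, 0.897, 0.894]
[1.785, 48.0, 0.118, -0.009, 0.961, 0.824]
[1.784, 44.0, 0.112, -0.009, 0.853, 0.932]
lens [0.58  0.281 0.214] u [-0.001  0.718  0.696] tool [0.58  0.371 0.295] t 22.05 dist 0.2976462184124962 aim err deg 33.701674015733566
shift to target (tool units): [-2.35  -0.121 -0.02 ]
```

>>> apply_moves([
  {"translation":[-0.1,-0.03,0],"twist":0,"hand":0},
  {"translation":[-0.2,-0.03,0],"twist":0,"hand":0},
  {"translation":[-0.25,-0.03,0],"twist":0,"hand":0},
  {"translation":[-0.25,-0.03,0],"twist":0,"hand":0},
  {"translation":[-0.25,0,0],"twist":0,"hand":0},
  {"translation":[-0.25,0,0],"twist":0,"hand":0},
  {"translation":[-0.25,0,0],"twist":0,"hand":0},
  {"translation":[-0.25,0,0],"twist":0,"hand":0},
])

```text
time: 23.05
tool_pos: [0.567, 0.1886, 0.2936]
tool_rot: [-0.0, 0.707, 0.707, -0.0]
contact_force: [0.4, -0.1, -1.3]
gripper_width: 0.288
grasp_force: 59.8
```

>>> apply_moves([
  {"translation":[-0.25,0,0],"twist":0,"hand":0},
  {"translation":[-0.2,0,0],"twist":0,"hand":0},
  {"translation":[-0.1,0,-0.02],"twist":0,"hand":0},
  {"translation":[0,0,0],"twist":0,"hand":0},
  {"translation":[0,0,0],"twist":0,"hand":0},
  {"translation":[0,0,0],"twist":0,"hand":0},
])

```text
time: 23.65
tool_pos: [0.5675, 0.136, 0.2962]
tool_rot: [-0.0, 0.707, 0.707, 0.0]
contact_force: [0.4, 0.5, -1.6]
gripper_width: 0.287
grasp_force: 59.8
```

```bash
python3 fit3.py
python3 - <<'E'
from h import *
for c in('side','top'):
    grab_frame(c)
    for q in('torch_lens','torch','cover','solvent','centring_ring','screwdriver'): print(c,q,[(np.round(r['point'],3).tolist(),round(r['score'],2)) for r in recognise(c,q)][:2])
E
```

```text
wrist 0.7 8828
top 0.76 404
[1.777, 46.0, 0.103, -0.012, 0.863, 0.914]
[1.775, 46.0, 0.106, -0.012, 0.893, 0.882]
[1.749, 44.0, 0.112, -0.009, 0.831, 0.918]
[1.739, 46.0, 0.109, -0.012, 0.89, 0.849]
[1.727, 44.0, 0.106, -0.012, 0.827, 0.9]
[1.727, 44.0, 0.109, -0.009, 0.827, 0.9]
[1.725, 46.0, 0.109, -0.009, 0.828, 0.897]
[1.718, 44.0, 0.103, -0.012, 0.839, 0.88]
lens [0.568 0.05  0.222] u [-0.001  0.719  0.695] tool [0.568 0.136 0.296] t 23.65 dist 0.0866470024725038 aim err deg 1.324933520279235
shift to target (tool units): [-0.034  0.004  0.06 ]
side torch_lens [([0.563, 0.152, 0.321], 0.59), ([0.582, 0.023, 0.09], 0.28)]
side torch [([0.563, 0.157, 0.322], 0.51), ([0.535, -0.292, 0.012], 0.32)]
side cover [([0.459, -0.22, 0.184], 0.8), ([0.418, 0.131, 0.008], 0.78)]
side solvent [([0.751, 0.248, 0.096], 0.71)]
side centring_ring [([0.399, -0.058, 0.011], 0.62)]
side screwdriver [([0.758, -0.244, 0.025], 0.67)]
top torch_lens [([0.567, 0.065, 0.256], 0.67)]
top torch [([0.563, 0.064, 0.257], 0.97)]
top cover [([0.472, -0.269, 0.185], 0.84)]
top solvent [([0.752, 0.227, 0.101], 0.93)]
top centring_ring [([0.397, -0.067, 0.01], 0.96), ([0.567, 0.064, 0.254], 0.6)]
top screwdriver [([0.76, -0.254, 0.023], 0.88)]
```

>>> apply_moves([
  {"translation":[-0.02,0,0.03],"twist":0,"hand":0},
  {"translation":[0,0,0],"twist":0,"hand":0},
  {"translation":[0,0,0],"twist":0,"hand":0},
  {"translation":[0,0,0],"twist":0,"hand":0},
  {"translation":[0,0,0],"twist":0,"hand":0},
  {"translation":[0,0,0],"twist":0,"hand":0},
  {"translation":[0,0,0],"twist":0,"hand":0},
  {"translation":[0,0,0],"twist":0,"hand":0},
])

```text
time: 25.35
tool_pos: [0.5676, 0.1332, 0.2933]
tool_rot: [0.0, 0.707, 0.707, 0.0]
contact_force: [0.2, 0.3, -1.0]
gripper_width: 0.289
grasp_force: 59.8
```

```bash
python3 fit3.py && python3 -c "
from plant import *
print(job_done())"
```

```text
top 0.84 419
[0.945, 50.0, 0.118, 0.003, 0.0, 0.945]
[0.942, 46.0, 0.112, -0.006, 0.0, 0.942]
[0.938, 52.0, 0.127, 0.012, 0.0, 0.938]
[0.934, 48.0, 0.115, -0.003, 0.0, 0.934]
[0.933, 44.0, 0.112, -0.009, 0.0, 0.933]
[0.932, 50.0, 0.124, 0.006, 0.0, 0.932]
[0.932, 50.0, 0.121, 0.003, 0.0, 0.932]
[0.931, 48.0, 0.118, -0.0, 0.0, 0.931]
lens [0.568 0.046 0.214] u [-0.     0.766  0.643] tool [0.568 0.133 0.293] t 25.35 dist 0.07874066724428845 aim err deg 3.798132219402493
shift to target (tool units): [0.044 0.003 0.031]
the job is handed in; nothing more can be done
None
```

I handed the job in at about 25 s: the cover hangs by its handle over both prongs, and the gripper is holding the torch at about 45°, its lens roughly 8 cm from the open inlet and aimed at it within a few degrees. These are camera estimates, and the last fit had only the top view; the bottle, ring and screwdriver have not moved.

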